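# Feed the sample rack into the analyser's loading lane

## Robot

A 6-joint arm with a two-finger parallel gripper is mounted at the origin on the work surface. World frame = base frame: x ahead of the robot, y to its left, z up, the work surface at z = 0. Lengths are in m, angles in rad, forces in N, time in s.
With the tool pointing down it reaches from about 0.375 to 0.9 m from the base axis. Payload 3.1 kg.
Tool frame: the origin (TCP) lies between the finger pads; the fingertips stand 17 mm ahead of it and the grasp point (between the pads) lies 2 mm behind it (robot.nose_length is the distance from the TCP to the fingertips, in m); z points along the fingers, y is the line along which they close (so a half turn about z gives the same grasp; the last joint's range is limited). The gripper opens to 87 mm and grips with 3 to 60 N. Pads are 19 mm wide; open, the fingers measure 117 mm over their backs; the gripper's body (75 mm by 190 mm) begins 51 mm behind the grasp point.
Start: joints at [1.024, 0.527, 1.433, -0, 1.181, -0.178], TCP at [0.225, 0.583, 0.24] pointing down, gripper open.
Joint ranges: [-3.08, 3.08], [-0.75, 2.2], [0.22, 2.44], [-1.43, 4.57], [0, 2.65], [-2.85, 2.85]. Speed limits (rad/s): [2.79, 2.79, 3.14, 3.14, 3.14, 3.14].

## Interface

Orientations are given as a unit quaternion [x, y, z, w].
In Python, from rig import robot, cams gives the robot as it stands.
- The arm moves only by the shell command python3 -m pendant 'ROWS' [FORCE]. ROWS is JSON, a list of rows, each an object with "jaw": the opening, from 0 (shut) to 1 (fully open); "linear": the shift along the tool's x, y, z in cm, a list of three; "twist": the turn about the tool's z in degrees. A call has 1 to 12 rows; each row shifts and turns the commanded pose from where the row before left it, along the tool's axes as they then stand; what a row does not reach is not made up. A row lasts 1/12 s, in which the tool goes at most 41.7 mm and 7.16 degrees, less where a joint would pass 70% of its speed; a pose out of reach is approached as far as the arm can. A call is refused whole if a number of a shift passes 4.17 or a number of a turn 7.16, either way. A call with a gripper value outside its range is refused whole. The fingers move at their own pace and stop on an object; FORCE is the grip in N (left out, the last holds). Time passes only in rows, so rows that do not move let the fingers close. It gives the time, the measured TCP pose, the force, the opening and the grip force at its end, in the units of the state.
- robot.get_obs(): the state, without advancing time (a new reading comes with each control period).
- cams.camera(name): name is "scene" or "top" or "wrist"; returns a dict with "color" (420x560x3 uint8, blue, green, red), "depth" (420x560 float32, m along the optical axis (not along the pixel's ray), 0 where there is no reading), "fov_y" (degrees; the focal length in pixels is half the picture's height over the tangent of half this angle, whatever the lens; pixels are square), "cx", "cy" (the principal point, pixels), "view" (4x4, takes a point from world to camera coordinates). Camera axes: x right, y down, z forward; pixel columns grow to the right and rows downward; lengths in m; the calibration is good to about 2 mm. A picture is of the moment at which its call begins.
- robot.hand_in(): hands the job in; it is judged then, once.
The state is a dict: "time": time; "q": joint angles; "joint_velocities": joint speeds; "joint_torque": joint torques, N m; "position": TCP position; "tool_rot": TCP orientation; "ft_force": force on the tool from outside, world axes, zero at the start; "moment": the same for the moment, N m; "grip_width": finger opening in m; "grip_force": force on a finger pad.
Only numpy, scipy, OpenCV 4.12 (cv2) and the standard library are available. Lean on these libraries where they do the work, as an engineer would, in place of code of your own. Each camera call takes 0.05 s, during which the arm holds its last target. There are 200 camera calls.

## Task

With the fingers, push the blue sample rack along the deck and down the lane between the two aluminium guide rails, without touching either rail, until its front rests against the orange end stop; then press the green button on the white hood fully down and let go of it. Only push the rack: do not pinch, lift or tip it, and leave everything else on the table where it stands.

Things in the scene. Friction and masses are not known exactly. Their poses are not given: they have to be found in the camera images.
- rack: The blue sample rack, one solid box 110 mm long (its x) x 92 mm wide (its y) x 60 mm tall with 20 red, blue and black tube caps standing 8 mm above its top (68 mm in all); about 0.5 kg, plain flat sides. Loose on the deck before the lane's open end, up to 20 mm and 0.25 rad out of line. Origin: centre of its underside; x points forward (roughly down the lane).
- loader: Fixed loader: grey deck (top at z = 12 mm, x = -280 to 190 mm, 220 mm wide), then an orange end stop and a white hood (x = 195 to 335 mm, 240 mm wide, top at z = 130 mm). Origin: on the table top, on the lane's centre line; x points down the lane to the end stop (roughly to the robot's left), y to the left of that (roughly to the robot), z up. The lane is 108 mm wide, centred on y = 0.
- stop (a point): Foot of the orange end stop's face, on the lane's centre line at deck height: x = 170, y = 0, z = 12 mm in the loader's frame. The stop is 24 mm tall and 108 mm wide. The rack is home with its front face here, its origin at x = 115 mm.
- rail_left: Aluminium guide rail on the deck at the lane's +y side, parallel to the loader's x, 190 mm long, 8 mm thick, 20 mm tall above the deck (top 32 mm above the table). Origin: centre of its underside, at x = 75, y = 58, z = 12 mm in the loader's frame; it runs from x = -20 to 170 mm.
- rail_right: The same rail on the -y side of the lane, at x = 75, y = -58, z = 12 mm in the loader's frame.
- load (a joint): The green push button on the hood, 32 mm across, pressed straight down: 0 when up, 0.006 m when fully down, which takes about 5 N; springs back when let go.
- load_top (a point): Centre of the top face of the green button.
- spare_rack: Bystander, to be left alone: narrow yellow rack with white caps, 100 x 52 x 68 mm. Origin: centre of its underside.
- cup: Bystander, to be left alone: round clear sample jar with an orange cap, 56 mm across, 65 mm tall. Origin: centre of its underside.
- reagent: Bystander, to be left alone: amber glass bottle, 54 mm across, 105 mm tall. Origin: centre of its underside.
- tape: Bystander, to be left alone: green ring (roll of tape) lying flat, 70 mm across, 19 mm tall. Origin: centre of its underside.
- tip_box: Bystander, to be left alone: open green divided box, 120 x 85 x 50 mm. Origin: centre of its underside.
- sanitizer: Bystander, to be left alone: white bottle with a blue cap, 64 mm across, 150 mm tall. Origin: centre of its underside.
- timer: Bystander, to be left alone: flat white timer with a dark display, 60 x 75 x 20 mm. Origin: centre of its underside.
There are look-alikes about, which are no part of the job. What is meant by the rack is not pink, and is the larger of those in its own colour.

How it is judged:
On the way, in this order (a step that is already met when the one before it is completed fails the run):
1. the rack is home in the lane: its front within 7 mm of the end stop (x of rack in the frame of loader between 0.108 and 0.12 m and y of rack in the frame of loader between -0.01 and 0.01 m and z of rack in the frame of loader below 0.016 m and angle between the x axis of rack and the x axis of loader, either way round below 0.1 rad), for 0.2 s.
2. the green button is pressed down (value of joint load above 0.004 m), for 0.02 s.
At the end, for the whole second after the job is handed in: The rack stands flat and still in the lane with its front within 7 mm of the end stop, within 10 mm of the lane's centre line and 0.1 rad of square; the button has been pressed at least 4 mm down after that and is up again (all of step 1 and linear speed of rack below 0.01 m/s and value of joint load below 0.002 m); the robot touches nothing.
It fails at once if a guide rail is touched (more than 0.3 N) by the rack, the robot or anything else (contact force between any of rail_left, rail_right and anything else above 0.3 N).
It fails at once if the rack is lifted more than 8 mm off the deck or tipped more than 0.15 rad (z of rack in the frame of loader above 0.02 m or angle between rack's own z axis and vertical above 0.15 rad).
It fails at once if the rack is taken between the fingers (the grasp point is inside the rack or among its caps while the fingers touch it) (x of the grasp point in the frame of rack between -0.047 and 0.047 m and y of the grasp point in the frame of rack between -0.038 and 0.038 m and z of the grasp point in the frame of rack below 0.075 m and contact force between the fingers and rack above 0.2 N).
It fails at once if a bystander is moved more than 15 mm (distance of any of spare_rack, cup, reagent, tape, tip_box, sanitizer, timer from where it was at the start of the episode above 0.015 m).
It also fails if it takes over 67 s, if anything falls off the work surface, if the arm or the gripper's body presses on something with over 40 N, if the wrist force passes 120 N, or if a joint passes its speed limit or range.

## Working session

There is one attempt and no reset: what is moved stays moved. The work goes in short steps, Python scripts to look and compute and a shell command to move; the robot and the scene stay as the last step left them, time stands still between calls to the robot, and variables do not carry over. Pictures are saved under pics/ and viewed, at most 10 in all, crops included, and the job is handed in when it is done.

```bash
ls; mkdir -p pics
cat > h.py <<'E'
import numpy as np, cv2
from rig import robot, cams
def grab(n):
    c=cams.camera(n); c['f']=c['color'].shape[0]/2/np.tan(np.radians(c['fov_y'])/2); return c
def pts(c):
    "world xyz per pixel from depth"
    d=c['depth']; v,u=np.indices(d.shape)
    P=np.stack([(u-c['cx'])*d/c['f'],(v-c['cy'])*d/c['f'],d,np.ones_like(d)],-1)
    return (P@np.linalg.inv(c['view']).T)[...,:3]
def ray(c,u,v,z):
    T=np.linalg.inv(c['view']); r=T[:3,:3]@np.array([(u-c['cx'])/c['f'],(v-c['cy'])/c['f'],1])
    return T[:3,3]+r*(z-T[2,3])/r[2]
E
python3 - <<'E'
from h import *
print(robot.get_obs())
for n in ("top","scene"):
    c=grab(n); cv2.imwrite(f"pics/{n}0.png",c['color']); print(n,c['f'],c['cx'],c['cy'],c['view'].round(3).tolist(),(c['depth']>0).mean())
    np.save(f"{n}0.npy",c,allow_pickle=True)
E
```

```text
pics
{'time': 0.0, 'q': array([ 1.02451444e+00,  5.28444726e-01,  1.43391523e+00,  1.12089315e-05,
        1.18140780e+00, -1.78496763e-01]), 'joint_velocities': array([ 0.00025896,  0.00149723, -0.00184635, -0.00063244,  0.00050634,
       -0.00026712]), 'joint_torque': array([ 1.72716004e-04, -4.40037382e+01, -1.76598573e+01,  6.34344388e-02,
        5.81102434e-02, -1.35450655e-04]), 'position': array([0.22431335, 0.58260284, 0.23858067]), 'tool_rot': array([ 1.82859868e-01,  9.83138386e-01, -1.01507968e-03, -3.90392943e-04]), 'ft_force': array([-1.28366054,  0.2381252 , -0.02935386]), 'moment': array([0.02615976, 0.03424923, 0.0030995 ]), 'grip_force': 0.0, 'grip_width': 0.08697136582283739}
top 485.0594069315719 279.16483772565965 204.75616302595904 [[0.003, -1.0, -0.015, -0.066], [-0.993, -0.001, -0.12, 0.524], [0.12, 0.015, -0.993, 1.171], [0.0, 0.0, 0.0, 1.0]] 0.9958801020408163
scene 411.89391689724164 282.0905783725388 208.58601620193517 [[-0.231, 0.973, 0.0, 0.183], [0.753, 0.179, -0.633, -0.319], [-0.616, -0.146, -0.774, 1.386], [0.0, 0.0, 0.0, 1.0]] 0.9957865646258504
```

View pics/top0.png

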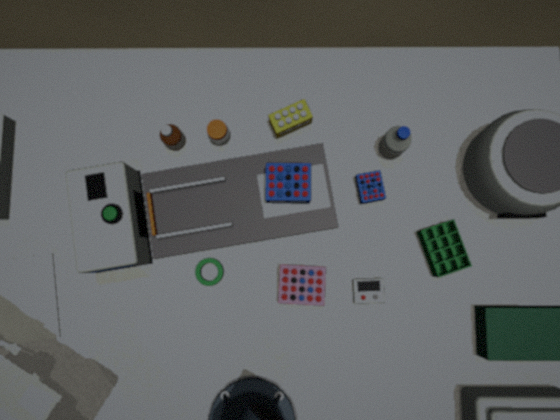

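View pics/scene0.png

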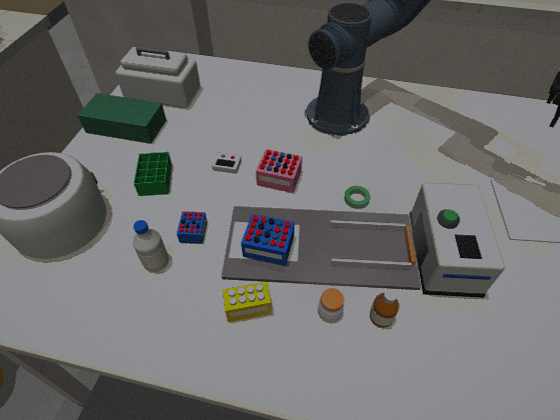

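The top view shows the rack on the deck at (288,182), the small blue look-alike at (370,187) and the pink one at (302,284). The rails start at (225,180) and (231,225), the orange stop is at (152,213) and the button at (111,213). The rack meant is the one at (288,182), because it is blue and larger than the other blue one.

```bash
cat > m.py <<'E'
from h import *
def rect(P):
    r=cv2.minAreaRect((P[:,:2]*1000).astype(np.float32)); return np.round(r[0],1),np.round(r[1],1),round(r[2],2)
def blob(m,uv):
    n,l=cv2.connectedComponents(m.astype(np.uint8)); return l==l[uv[1],uv[0]]
if __name__=="__main__":
    for n in ("top","scene"):
        c=np.load(f"{n}0.npy",allow_pickle=True).item(); P=pts(c); hsv=cv2.cvtColor(c['color'],cv2.COLOR_BGR2HSV)
        X,Y,Z=P[...,0],P[...,1],P[...,2]
        box=(X>.3)&(X<.75)&(Y>-.3)&(Y<.5)
        if n=="top": R=(slice(140,225),slice(240,345)); D=(slice(130,280),slice(50,350))
        else: R=(slice(190,290),slice(215,320)); D=(slice(170,310),slice(200,510))
        def sub(m,S): k=np.zeros_like(m); k[S]=m[S]; return k
        print(n)
        print(" rack top",rect(P[sub((Z>.06)&(Z<.095),R)]), np.median(Z[sub((Z>.06)&(Z<.095),R)]))
        h=sub((Z>.11)&(Z<.16),D); print(" hood",rect(P[h]),np.median(Z[h]))
        d=sub((Z>.008)&(Z<.018),D); print(" deck",rect(P[d]),np.median(Z[d]))
        g=sub((hsv[...,0]>45)&(hsv[...,0]<85)&(hsv[...,1]>110)&(Z>.11),D); print(" green",np.median(P[g],0).round(4),rect(P[g]),g.sum(),np.percentile(Z[g],[5,95]))
        o=sub((hsv[...,0]>5)&(hsv[...,0]<22)&(hsv[...,1]>130)&(Z<.05),D); print(" orange",rect(P[o]),np.median(P[o],0),o.sum())
        r=sub((Z>.022)&(Z<.04)&(hsv[...,1]<60)&(hsv[...,2]>110),D)
        nn,l,s,ce=cv2.connectedComponentsWithStats(r.astype(np.uint8))
        for i in range(1,nn):
            if s[i,4]>40: print(" rail",rect(P[l==i]),ce[i].round(),np.median(Z[l==i]))
    c=np.load("top0.npy",allow_pickle=True).item()['color'][120:290,50:400]
    cv2.imwrite("pics/crop.png",cv2.resize(c,None,fx=2.2,fy=2.2,interpolation=2))
E
python3 m.py
```

```text
top
 rack top (array([576.4, -88.1]), array([ 91.6, 109.1]), 0.07) 0.07273497804251028
 hood (array([487.1, 341.1]), array([240.1, 140.3]), 9.93) 0.12927294109941223
 deck (array([516.1, 162.3]), array([369.2, 728.8]), 8.72) 0.011582881063085804
 green [0.4929 0.3131 0.1502] (array([444.7, 156.3]), array([489.9,  81.5]), 65.53) 225 [0.13110178 0.15404965]
 orange (array([614.4, 122.6]), array([101.7, 400.7]), 39.53) [0.50312315 0.25160678 0.03448817] 182
 rail (array([576.1, 167. ]), array([  7.3, 185.1]), 9.56) [187. 184.] 0.03088167952551779
 rail (array([461.9, 146.6]), array([  6.4, 183.6]), 9.98) [193. 230.] 0.031148544821994806
scene
 rack top (array([637.4, -85.9]), array([109.9, 212.5]), 88.93) 0.07308629009193102
 hood (array([488.9, 343.4]), array([241.7, 140. ]), 10.12) 0.12990142695810347
 deck (array([489.1, 141.7]), array([434.2, 826. ]), 8.56) 0.012080795651858045
 green [0.4972 0.315  0.1517] (array([822.4, 239. ]), array([ 96.8, 696.2]), 71.25) 128 [0.13226142 0.1542759 ]
 orange (array([562. , 307.1]), array([235.5, 100.9]), 52.28) [0.52000401 0.25609049 0.03465172] 156
 rail (array([463.7, 147.6]), array([ 10. , 188.2]), 9.38) [367. 223.] 0.03195899884405062
 rail (array([576.8, 167.4]), array([  9.7, 187.5]), 9.55) [372. 261.] 0.03194909579997579
```

View pics/crop.png

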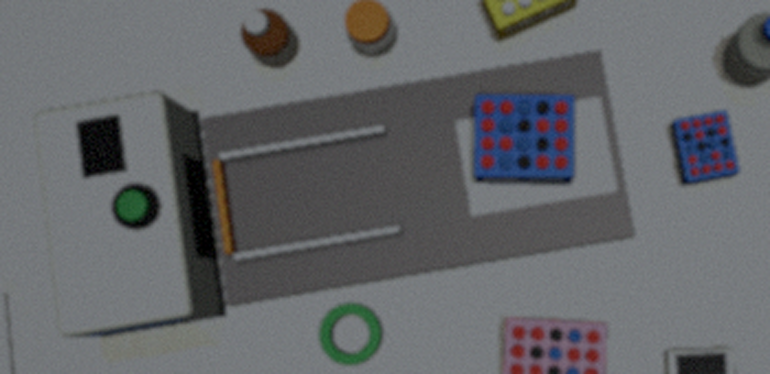

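The crop confirms it: the large blue rack stands on the deck, turned about 10° from the lane. The plan is to square and centre it with a two-finger push on its far side (-y), then push it from the rear.

```bash
cat > nav.py <<'E'
from m import *
from scipy.spatial.transform import Rotation as Ro
A=np.radians(99.9); O=np.array([.5196,.1572])-.075*np.array([np.cos(A),np.sin(A)])
M=np.array([[np.cos(A),-np.sin(A)],[np.sin(A),np.cos(A)]])   # loader->world
def toL(p): return (np.asarray(p)[...,:2]-O)@M
def go(x,y,z,ang):
    "shift in tool axes (cm) and twist (deg) to loader x,y [mm], z, tool-x angle in loader [deg]"
    o=robot.get_obs(); R=Ro.from_quat(o['tool_rot']).as_matrix()
    d=np.r_[O+M@np.array([x,y])/1000,z/1000]-o['position']
    a=np.degrees(np.arctan2(R[1,0],R[0,0])-A); tw=-((ang-a+180)%360-180)
    print("t",round(o['time'],2),"at L",(toL(o['position'])*1000).round(1),"z",o['position'][2].round(4),"ang",round(a,2),"F",o['ft_force'].round(1),
     "-> shift cm",(R.T@d*100).round(2),"twist",round(tw,2))
E
python3 - <<'E'
from nav import *
c=np.load("top0.npy",allow_pickle=True).item(); P=pts(c)
for n,S in dict(yellow=(slice(95,140),slice(262,318)),button=(slice(200,228),slice(98,124))).items():
    Q=P[S].reshape(-1,3); k=Q[:,2]>(.05 if n=="yellow" else .145); L=toL(Q[k])*1000; print(n,L.min(0),L.max(0),L.mean(0),np.median(Q[k,2]))
go(-176,-100,240,90)
E
```

```text
yellow [-263.0860474  -213.79550926] [-138.12425426  178.59039795] [-208.87603506 -172.62508467] 0.060296191844503966
button [-138.12425426  -15.56806108] [248.02475593 178.59039795] [220.5536489    6.16025695] 0.15089912959348462
t 0.1 at L [544.9 217.7] z 0.2387 ang 59.03 F [-0.6  0.5  0.1] -> shift cm [-64.34 -45.46  -0.07] twist -30.97
```

```bash
python3 -m pendant '[{"jaw":0.6,"linear":[0,0,0],"twist":-6.2},{"jaw":0.6,"linear":[0,0,0],"twist":-6.2},{"jaw":0.6,"linear":[0,0,0],"twist":-6.2},{"jaw":0.6,"linear":[0,0,0],"twist":-6.2},{"jaw":0.6,"linear":[0,0,0],"twist":-6.2},{"jaw":0.6,"linear":[0,0,0],"twist":0}]'; python3 -c "from nav import *; go(-176,-97,240,90)"
```

```text
time: 0.6
position: [0.2245, 0.5828, 0.239]
tool_rot: [-0.087, 0.996, -0.001, -0.0]
ft_force: [0.6, -0.8, 0.6]
grip_width: 0.0565
grip_force: 0.0
t 0.6 at L [545.  217.6] z 0.239 ang -269.87 F [ 0.6 -0.8  0.6] -> shift cm [-3.129e+01 -7.217e+01 -5.000e-02] twist 0.13
```

```bash
for i in 1 2; do :; done; python3 -m pendant '[{"jaw":0.6,"linear":[-1.3,-3.0,0],"twist":0},{"jaw":0.6,"linear":[-1.3,-3.0,0],"twist":0},{"jaw":0.6,"linear":[-1.3,-3.0,0],"twist":0},{"jaw":0.6,"linear":[-1.3,-3.0,0],"twist":0},{"jaw":0.6,"linear":[-1.3,-3.0,0],"twist":0},{"jaw":0.6,"linear":[-1.3,-3.0,0],"twist":0},{"jaw":0.6,"linear":[-1.3,-3.0,0],"twist":0},{"jaw":0.6,"linear":[-1.3,-3.0,0],"twist":0},{"jaw":0.6,"linear":[-1.3,-3.0,0],"twist":0},{"jaw":0.6,"linear":[-1.3,-3.0,0],"twist":0},{"jaw":0.6,"linear":[-1.3,-3.0,0],"twist":0},{"jaw":0.6,"linear":[-1.3,-3.0,0],"twist":0}]'; python3 -m pendant '[{"jaw":0.6,"linear":[-1.3,-3.0,0],"twist":0},{"jaw":0.6,"linear":[-1.3,-3.0,0],"twist":0},{"jaw":0.6,"linear":[-1.3,-3.0,0],"twist":0},{"jaw":0.6,"linear":[-1.3,-3.0,0],"twist":0},{"jaw":0.6,"linear":[-1.3,-3.0,0],"twist":0},{"jaw":0.6,"linear":[-1.3,-3.0,0],"twist":0},{"jaw":0.6,"linear":[-1.3,-3.0,0],"twist":0},{"jaw":0.6,"linear":[-1.3,-3.0,0],"twist":0},{"jaw":0.6,"linear":[-1.3,-3.0,0],"twist":0},{"jaw":0.6,"linear":[-1.3,-3.0,0],"twist":0},{"jaw":0.6,"linear":[-1.3,-3.0,0],"twist":0},{"jaw":0.6,"linear":[0,0,0],"twist":0}]'; python3 -c "from nav import *; go(-176,-97,240,90)"
```

```text
time: 1.6
position: [0.4409, 0.254, 0.2394]
tool_rot: [-0.085, 0.996, 0.0, -0.0]
ft_force: [1.0, 0.1, -0.7]
grip_width: 0.0522
grip_force: 0.0
time: 2.6
position: [0.6419, -0.0509, 0.2393]
tool_rot: [-0.083, 0.997, -0.002, 0.002]
ft_force: [0.4, -0.2, 0.1]
grip_width: 0.0522
grip_force: 0.0
t 2.6 at L [-151.1  -84.7] z 0.2393 ang -270.41 F [ 0.4 -0.2  0.1] -> shift cm [-1.25 -2.48 -0.05] twist -0.41
```

```bash
python3 -m pendant '[{"jaw":0.6,"linear":[-1.2,-2.5,0],"twist":-0.4},{"jaw":0.6,"linear":[0,0,0],"twist":0},{"jaw":0.6,"linear":[0,0,3.7],"twist":0},{"jaw":0.6,"linear":[0,0,3.7],"twist":0},{"jaw":0.6,"linear":[0,0,3.7],"twist":0},{"jaw":0.6,"linear":[0,0,3.7],"twist":0},{"jaw":0.6,"linear":[0,0,3.8],"twist":0},{"jaw":0.6,"linear":[0,0,0],"twist":0},{"jaw":0.6,"linear":[0,0,0],"twist":0}]'
python3 - <<'E'
from nav import *
go(-176,-56,53,90)
c=grab("top"); cv2.imwrite("pics/a.png",cv2.resize(c['color'][90:260,150:420],None,fx=2.5,fy=2.5))
E
```

```text
time: 3.35
position: [0.6519, -0.0664, 0.051]
tool_rot: [-0.089, 0.996, 0.001, -0.003]
ft_force: [-0.0, 0.5, 1.3]
grip_width: 0.0523
grip_force: 0.0
t 3.35 at L [-168.1  -91.9] z 0.051 ang -269.64 F [-0.   0.5  1.3] -> shift cm [ 3.6  -0.77 -0.18] twist 0.36
```

View pics/a.png

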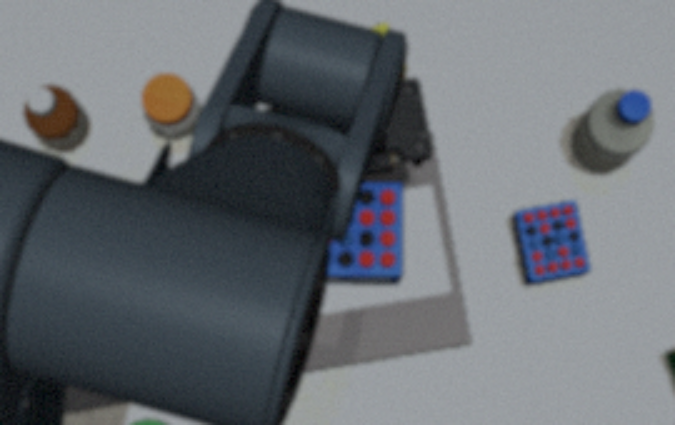

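```bash
python3 -m pendant '[{"jaw":0.6,"linear":[0,-0.8,-0.2],"twist":0.3},{"jaw":0.6,"linear":[0.25,0,0],"twist":0},{"jaw":0.6,"linear":[0.25,0,0],"twist":0},{"jaw":0.6,"linear":[0.25,0,0],"twist":0},{"jaw":0.6,"linear":[0.25,0,0],"twist":0},{"jaw":0.6,"linear":[0.25,0,0],"twist":0},{"jaw":0.6,"linear":[0.25,0,0],"twist":0},{"jaw":0.6,"linear":[0.25,0,0],"twist":0},{"jaw":0.6,"linear":[0.25,0,0],"twist":0},{"jaw":0.6,"linear":[0.25,0,0],"twist":0},{"jaw":0.6,"linear":[0.25,0,0],"twist":0},{"jaw":0.6,"linear":[0,0,0],"twist":0}]'
cat > view.py <<'E'
from nav import *
import sys
def seen(n):
    c=grab(n); P=pts(c); L=toL(P)*1000; hsv=cv2.cvtColor(c['color'],cv2.COLOR_BGR2HSV)
    blue=(hsv[...,0]>100)&(hsv[...,0]<128)&(hsv[...,1]>120)&(P[...,2]>.066)&(P[...,2]<.077)&(L[...,0]>-290)&(L[...,0]<200)&(abs(L[...,1])<120)
    if blue.sum()<30: print(n,"hidden"); return c
    r=cv2.minAreaRect(L[blue].astype(np.float32)); print(n,"rack top in L:",np.round(r[0],1),np.round(r[1],1),round(r[2],1),blue.sum(), "x",np.percentile(L[blue][:,0],[1,99]).round(1),"y",np.percentile(L[blue][:,1],[1,99]).round(1))
    return c
if __name__=="__main__":
    go(*map(float,sys.argv[1:5]))
    for n in sys.argv[5:]: c=seen(n)
E
python3 view.py -176 -56 53 90 scene top
```

```text
time: 4.4
position: [0.6311, -0.0797, 0.0558]
tool_rot: [-0.087, 0.996, -0.0, 0.0]
ft_force: [1.6, 1.8, 1.6]
grip_width: 0.052
grip_force: 1.0
t 4.4 at L [-177.6  -69.1] z 0.0558 ang -269.88 F [1.6 1.8 1.6] -> shift cm [1.31 0.16 0.28] twist 0.12
scene rack top in L: [-148.8  -17.9] [106.5  70.3] 65.3 100 x [-199.8 -118.6] y [-58.8  31.2]
top rack top in L: [-205.8   -1. ] [86.  50.5] 80.2 243 x [-234.9 -175.4] y [-38.3  43.1]
```

```bash
python3 -m pendant '[{"jaw":0.6,"linear":[0.2,0,0.1],"twist":0.1},{"jaw":0.6,"linear":[0.2,0,0.1],"twist":0},{"jaw":0.6,"linear":[0.2,0,0],"twist":0},{"jaw":0.6,"linear":[0.2,0,0],"twist":0},{"jaw":0.6,"linear":[0.2,0,0],"twist":0},{"jaw":0.6,"linear":[0.2,0,0],"twist":0},{"jaw":0.6,"linear":[0.15,0,0],"twist":0},{"jaw":0.6,"linear":[0,0,0],"twist":0},{"jaw":0.6,"linear":[0,0,0],"twist":0}]'; 
python3 view.py -176 -56 53 90 scene top
```

```text
time: 5.25
position: [0.6171, -0.0821, 0.0533]
tool_rot: [-0.087, 0.996, 0.0, -0.001]
ft_force: [2.0, 1.5, 0.7]
grip_width: 0.0522
grip_force: 1.0
t 5.25 at L [-177.5  -54.9] z 0.0533 ang -269.95 F [2.  1.5 0.7] -> shift cm [-0.11  0.15  0.03] twist 0.05
scene rack top in L: [-164.9   -7.3] [114.8  66.6] 81.9 108 x [-202.1 -126.4] y [-65.5  44.9]
top rack top in L: [-208.3   12.5] [74.3 51.7] 88.2 234 x [-234.2 -182.4] y [-21.8  49.4]
```

```bash
python3 -m pendant '[{"jaw":0.6,"linear":[-0.5,0,0],"twist":0},{"jaw":0.6,"linear":[-1.5,0,0],"twist":0},{"jaw":0.6,"linear":[-1.0,0,0],"twist":0},{"jaw":0.6,"linear":[0,0,-3],"twist":0},{"jaw":0.6,"linear":[0,0,-3],"twist":0},{"jaw":0.6,"linear":[0,0,-3],"twist":0},{"jaw":0.6,"linear":[0,0,-3],"twist":0},{"jaw":0.6,"linear":[0,-3,-3],"twist":0},{"jaw":0.6,"linear":[0,-3,0],"twist":0},{"jaw":0.6,"linear":[0,-3,0],"twist":0},{"jaw":0.6,"linear":[0,-3,0],"twist":0},{"jaw":0.6,"linear":[0,0,0],"twist":0}]';python3 -m pendant '[{"jaw":0.6,"linear":[0,0,0],"twist":7},{"jaw":0.6,"linear":[0,0,0],"twist":7},{"jaw":0.6,"linear":[0,0,0],"twist":7},{"jaw":0.6,"linear":[0,0,0],"twist":7},{"jaw":0.6,"linear":[0,0,0],"twist":7},{"jaw":0.6,"linear":[0,0,0],"twist":7},{"jaw":0.6,"linear":[0,0,0],"twist":7},{"jaw":0.6,"linear":[0,0,0],"twist":7},{"jaw":0.6,"linear":[0,0,0],"twist":7},{"jaw":0.6,"linear":[0,0,0],"twist":7},{"jaw":0.6,"linear":[0,0,0],"twist":7},{"jaw":0.6,"linear":[0,0,0],"twist":7}]'
python3 view.py -272 2 200 0 scene top
```

```text
time: 6.35
position: [0.6681, -0.2011, 0.2027]
tool_rot: [-0.084, 0.996, -0.002, -0.0]
ft_force: [0.8, -0.4, 0.3]
grip_width: 0.0518
grip_force: 0.0
time: 7.35
position: [0.6668, -0.1941, 0.2019]
tool_rot: [0.605, 0.797, -0.001, -0.002]
ft_force: [0.8, -0.1, -0.7]
grip_width: 0.0521
grip_force: 0.0
t 7.35 at L [-296.4  -84.6] z 0.2019 ang 5.71 F [ 0.8 -0.1 -0.7] -> shift cm [ 3.28 -8.37  0.23] twist 5.71
scene rack top in L: [-180.2    0.9] [ 94.4 110.2] 88.2 727 x [-234.2 -126.2] y [-45.9  46.6]
top hidden
```

```bash
python3 -m pendant '[{"jaw":0.6,"linear":[0,0,0],"twist":5.7},{"jaw":0.6,"linear":[0,0,0],"twist":0},{"jaw":0.6,"linear":[0.8,-2.8,0],"twist":0},{"jaw":0.6,"linear":[0.8,-2.8,0],"twist":0},{"jaw":0.6,"linear":[0.5,-2.8,0],"twist":0},{"jaw":0.6,"linear":[0,0,0],"twist":0}]'
python3 view.py -268 1 53 0 scene
```

```text
time: 7.95
position: [0.5748, -0.1868, 0.2018]
tool_rot: [0.64, 0.769, -0.002, -0.005]
ft_force: [-0.6, 0.4, -0.3]
grip_width: 0.0523
grip_force: 0.0
t 7.95 at L [-273.4    4.7] z 0.2018 ang 0.58 F [-0.6  0.4 -0.3] -> shift cm [ 0.46  0.51 14.88] twist 0.58
scene rack top in L: [-180.2    1.4] [ 94.4 110. ] 88.9 730 x [-234. -126.] y [-45.7  47.1]
```

Now I lower the fingers behind the rack and make contact.

```bash
python3 -m pendant '[{"jaw":0.6,"linear":[0.2,0.4,2.8],"twist":0.5},{"jaw":0.6,"linear":[0,0,3],"twist":0},{"jaw":0.6,"linear":[0,0,3],"twist":0},{"jaw":0.6,"linear":[0,0,3],"twist":0},{"jaw":0.6,"linear":[0,0,3],"twist":0},{"jaw":0.6,"linear":[0,0,0],"twist":0},{"jaw":0.6,"linear":[0,0,0],"twist":0}]'
python3 view.py -245 1 53 0 scene
```

```text
time: 8.58
position: [0.5849, -0.1858, 0.0535]
tool_rot: [0.644, 0.765, -0.0, -0.002]
ft_force: [0.9, -0.7, 0.3]
grip_width: 0.0521
grip_force: 0.0
t 8.58 at L [-274.1   -5.4] z 0.0535 ang -0.05 F [ 0.9 -0.7  0.3] -> shift cm [ 2.91 -0.64  0.05] twist -0.05
scene rack top in L: [-180.1    1. ] [ 94.7 109.8] 89.1 731 x [-233.9 -126. ] y [-45.7  46. ]
```

```bash
python3 -m pendant '[{"jaw":0.6,"linear":[1.0,-0.6,0],"twist":0},{"jaw":0.6,"linear":[1.0,0,0],"twist":0},{"jaw":0.6,"linear":[0.4,0,0],"twist":0},{"jaw":0.6,"linear":[0.4,0,0],"twist":0},{"jaw":0.6,"linear":[0.5,0,0],"twist":0},{"jaw":0.6,"linear":[0.5,0,0],"twist":0},{"jaw":0.6,"linear":[0.5,0,0],"twist":0},{"jaw":0.6,"linear":[0.5,0,0],"twist":0},{"jaw":0.6,"linear":[0.5,0,0],"twist":0},{"jaw":0.6,"linear":[0.4,0,0],"twist":0},{"jaw":0.6,"linear":[0,0,0],"twist":0},{"jaw":0.6,"linear":[0,0,0],"twist":0}]'
python3 view.py -155 0 53 0 scene
```

```text
time: 9.63
position: [0.5688, -0.1298, 0.0545]
tool_rot: [0.645, 0.765, 0.0, -0.001]
ft_force: [0.8, -0.8, 0.6]
grip_width: 0.0522
grip_force: 0.6
t 9.63 at L [-216.2    0.9] z 0.0545 ang -0.17 F [ 0.8 -0.8  0.6] -> shift cm [6.12 0.07 0.16] twist -0.17
scene rack top in L: [-156.9    2.9] [125.1  94.7] 0.4 616 x [-182.3  -94.8] y [-43.1  48.3]
```

```bash
python3 -m pendant '[{"jaw":0.6,"linear":[0.5,0.0,0.1],"twist":-0.15},{"jaw":0.6,"linear":[0.5,0,0],"twist":0},{"jaw":0.6,"linear":[0.5,0,0],"twist":0},{"jaw":0.6,"linear":[0.5,0,0],"twist":0},{"jaw":0.6,"linear":[0.5,0,0],"twist":0},{"jaw":0.6,"linear":[0.5,0,0],"twist":0},{"jaw":0.6,"linear":[0.5,0,0],"twist":0},{"jaw":0.6,"linear":[0.5,0,0],"twist":0},{"jaw":0.6,"linear":[0.5,0,0],"twist":0},{"jaw":0.6,"linear":[0.3,0,0],"twist":0},{"jaw":0.6,"linear":[0,0,0],"twist":0},{"jaw":0.6,"linear":[0,0,0],"twist":0}]'
python3 - <<'E'
from view import *
go(-155,0,53,0)
c=seen("scene"); cv2.imwrite("pics/b.png",cv2.resize(c['color'][180:310,200:440],None,fx=3,fy=3))
t=seen("top"); cv2.imwrite("pics/bt.png",cv2.resize(t['color'][120:290,50:400],None,fx=2.2,fy=2.2))
E
```

```text
time: 10.68
position: [0.5607, -0.0828, 0.0538]
tool_rot: [0.644, 0.765, -0.0, -0.001]
ft_force: [0.2, 0.5, 0.5]
grip_width: 0.0521
grip_force: 0.0
t 10.68 at L [-168.4    0.8] z 0.0538 ang -0.02 F [0.2 0.5 0.5] -> shift cm [1.34 0.08 0.09] twist -0.02
scene rack top in L: [-102.     2.6] [110.8  94.5] 1.6 587 x [-132.9  -47.6] y [-43.2  48.7]
top hidden
```

View pics/b.png

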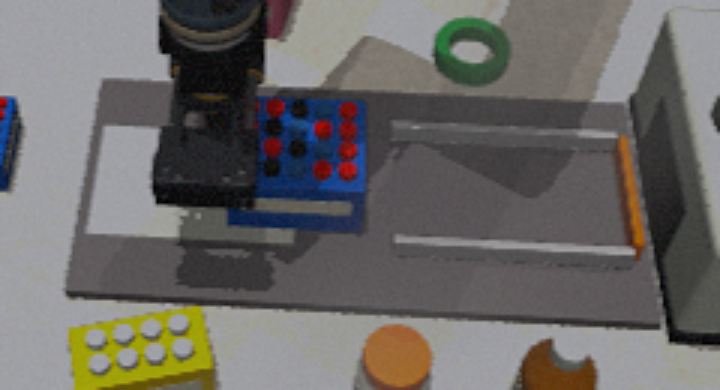

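```bash
cat > edge.py <<'E'
from view import *
def edges():
    c=grab("scene"); P=pts(c); L=toL(P)*1000; hsv=cv2.cvtColor(c['color'],cv2.COLOR_BGR2HSV)
    k=(P[...,2]>.066)&(P[...,2]<.09)&(L[...,0]>-290)&(L[...,0]<185)&(abs(L[...,1])<80)&(hsv[...,2]>30)&(((hsv[...,0]>95)&(hsv[...,0]<130)&(hsv[...,1]>120))|(hsv[...,1]>150))
    Q=L[k]; xm=Q[:,0].max()
    f=[]
    for y0 in range(-38,44,6):
        s=Q[(abs(Q[:,1]-y0)<3)]; f.append((y0,np.percentile(s[:,0],97)))
    f=np.array(f); p=np.polyfit(f[:,0],f[:,1],1); print("front x",round(np.polyval(p,0),1),"yaw from front",round(np.degrees(np.arctan(-p[0])),2))
    for nm,pc in(("-y",3),("+y",97)):
        g=np.array([(x0,np.percentile(Q[abs(Q[:,0]-x0)<3][:,1],pc)) for x0 in np.arange(xm-65,xm-6,5)]); p=np.polyfit(g[:,0],g[:,1],1)
        print(nm,"side at front",round(np.polyval(p,xm),1),"yaw",round(np.degrees(np.arctan(p[0])),2))
    q=(P[...,2]>.026)&(P[...,2]<.036)&(L[...,0]>-15)&(L[...,0]<160)&(abs(abs(L[...,1])-58)<9)
    for s in(1,-1):
        r=L[q&(s*L[...,1]>0)]
        if len(r)>20: p=np.polyfit(r[:,0],r[:,1],1); print("rail",s,"y",np.median(r[:,1]).round(1),np.degrees(np.arctan(p[0])).round(2),len(r))
if __name__=="__main__": edges()
E
python3 edge.py
```

```text
front x -49.2 yaw from front -0.05
-y side at front -40.8 yaw 1.02
+y side at front 46.7 yaw 4.35
rail 1 y 55.4 -0.14 260
rail -1 y -60.0 -0.17 291
```

```bash
python3 -m pendant '[{"jaw":0.6,"linear":[0.3,0,0],"twist":0},{"jaw":0.6,"linear":[0.2,0,0],"twist":0},{"jaw":0.6,"linear":[0.3,0.05,0],"twist":0},{"jaw":0.6,"linear":[0.3,0.05,0],"twist":0},{"jaw":0.6,"linear":[0.3,0.05,0],"twist":0},{"jaw":0.6,"linear":[0.3,0.05,0],"twist":0},{"jaw":0.6,"linear":[0.3,0.05,0],"twist":0},{"jaw":0.6,"linear":[0.3,0.05,0],"twist":0},{"jaw":0.6,"linear":[0.2,0.05,0],"twist":0},{"jaw":0.6,"linear":[0,0,0],"twist":0},{"jaw":0.6,"linear":[0,0,0],"twist":0}]'
python3 view.py -100 -3 53 0 scene; python3 edge.py
```

```text
time: 11.75
position: [0.5603, -0.0577, 0.054]
tool_rot: [0.644, 0.765, 0.0, -0.001]
ft_force: [0.2, 0.8, 0.7]
grip_width: 0.0524
grip_force: 0.0
t 11.75 at L [-143.7   -3.1] z 0.054 ang -0.03 F [0.2 0.8 0.7] -> shift cm [ 4.37 -0.01  0.1 ] twist -0.03
scene rack top in L: [-77.7  -0.5] [110.6  93.8] 0.5 556 x [-130.2  -23.4] y [-46.7  44.9]
front x -25.7 yaw from front -0.52
-y side at front -44.3 yaw 1.3
+y side at front 37.6 yaw -1.33
rail 1 y 55.7 0.1 255
rail -1 y -60.7 -0.15 296
```

```bash
python3 -m pendant '[{"jaw":0.6,"linear":[0.4,0,0.05],"twist":0},{"jaw":0.6,"linear":[0.4,0,0],"twist":0},{"jaw":0.6,"linear":[0.4,0,0],"twist":0},{"jaw":0.6,"linear":[0.4,0,0],"twist":0},{"jaw":0.6,"linear":[0.4,0,0],"twist":0},{"jaw":0.6,"linear":[0.4,0,0],"twist":0},{"jaw":0.6,"linear":[0.4,0,0],"twist":0},{"jaw":0.6,"linear":[0.4,0,0],"twist":0},{"jaw":0.6,"linear":[0.4,0,0],"twist":0},{"jaw":0.6,"linear":[0.4,0,0],"twist":0},{"jaw":0.6,"linear":[0.3,0,0],"twist":0},{"jaw":0.6,"linear":[0,0,0],"twist":0}]'
python3 view.py -50 -3 53 0 scene; python3 edge.py
```

```text
time: 12.85
position: [0.5529, -0.0151, 0.0535]
tool_rot: [0.644, 0.765, 0.0, -0.0]
ft_force: [1.0, -2.9, 0.5]
grip_width: 0.0523
grip_force: 1.0
t 12.85 at L [-100.5   -3.2] z 0.0535 ang -0.02 F [ 1.  -2.9  0.5] -> shift cm [ 5.05 -0.02  0.05] twist -0.02
scene rack top in L: [-33.   -1.1] [107.1  93.8] 0.4 449 x [-85.4  20.1] y [-46.5  45.1]
front x 16.8 yaw from front 0.71
-y side at front -43.0 yaw 1.68
+y side at front 31.9 yaw -9.62
rail 1 y 55.0 -0.18 200
rail -1 y -60.6 -0.09 300
```

```bash
python3 -m pendant '[{"jaw":0.6,"linear":[0.4,0,0.05],"twist":0},{"jaw":0.6,"linear":[0.4,0,0],"twist":0},{"jaw":0.6,"linear":[0.4,0,0],"twist":0},{"jaw":0.6,"linear":[0.4,0,0],"twist":0},{"jaw":0.6,"linear":[0.4,0,0],"twist":0},{"jaw":0.6,"linear":[0.4,0,0],"twist":0},{"jaw":0.6,"linear":[0.4,0,0],"twist":0},{"jaw":0.6,"linear":[0.4,0,0],"twist":0},{"jaw":0.6,"linear":[0.4,0,0],"twist":0},{"jaw":0.6,"linear":[0.4,0,0],"twist":0},{"jaw":0.6,"linear":[0.4,0,0],"twist":0},{"jaw":0.6,"linear":[0,0,0],"twist":0}]'
python3 view.py -50 -3 53 0 scene
python3 - <<'E'
from edge import *
edges(); c=grab("scene"); cv2.imwrite("pics/c.png",cv2.resize(c['color'][180:310,220:440],None,fx=3.5,fy=3.5,interpolation=2))
E
```

```text
time: 13.95
position: [0.5449, 0.0285, 0.0528]
tool_rot: [0.644, 0.765, -0.0, -0.001]
ft_force: [-0.1, 0.8, -1.0]
grip_width: 0.0521
grip_force: 0.0
t 13.95 at L [-56.2  -2.8] z 0.0528 ang -0.02 F [-0.1  0.8 -1. ] -> shift cm [ 0.62  0.02 -0.01] twist -0.02
scene rack top in L: [ 9.9 -1.3] [109.6  92.3] 0.2 365 x [-42.7  64.3] y [-46.5  43.2]
front x 62.8 yaw from front -0.14
-y side at front -45.1 yaw -0.94
+y side at front 28.5 yaw -9.15
rail 1 y 55.5 -0.28 126
rail -1 y -60.5 -0.16 297
```

View pics/c.png

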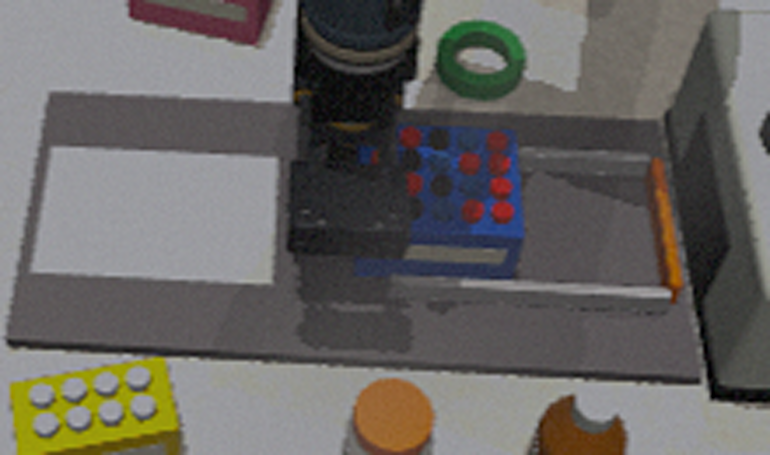

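The rack is in the lane and square: its front edge is at (520,230) and the stop at (665,230). I'll keep pushing.

```bash
python3 -m pendant '[{"jaw":0.6,"linear":[0.4,0,0],"twist":0},{"jaw":0.6,"linear":[0.4,0,0],"twist":0},{"jaw":0.6,"linear":[0.4,0,0],"twist":0},{"jaw":0.6,"linear":[0.4,0,0],"twist":0},{"jaw":0.6,"linear":[0.4,0,0],"twist":0},{"jaw":0.6,"linear":[0.4,0,0],"twist":0},{"jaw":0.6,"linear":[0.4,0,0],"twist":0},{"jaw":0.6,"linear":[0.4,0,0],"twist":0},{"jaw":0.6,"linear":[0.4,0,0],"twist":0},{"jaw":0.6,"linear":[0.4,0,0],"twist":0},{"jaw":0.6,"linear":[0.4,0,0],"twist":0},{"jaw":0.6,"linear":[0,0,0],"twist":0}]'
python3 view.py 40 -3 53 0 scene;python3 edge.py
```

```text
time: 15.1
position: [0.5377, 0.0716, 0.0531]
tool_rot: [0.643, 0.765, 0.0, -0.0]
ft_force: [-0.6, -0.3, 0.6]
grip_width: 0.0522
grip_force: 0.0
t 15.1 at L [-12.4  -3.1] z 0.0531 ang -0.01 F [-0.6 -0.3  0.6] -> shift cm [ 5.24 -0.01  0.01] twist -0.01
scene rack top in L: [55.6 -2.7] [109.2  92.4] 1.3 363 x [  3.1 108.4] y [-47.1  43.1]
front x 106.5 yaw from front -1.81
-y side at front -45.3 yaw 0.14
+y side at front 34.1 yaw 4.2
rail 1 y 55.1 0.71 59
rail -1 y -60.5 -0.12 303
```

```bash
python3 -m pendant '[{"jaw":0.6,"linear":[0.4,0,0],"twist":0},{"jaw":0.6,"linear":[0.4,-0.02,0],"twist":0},{"jaw":0.6,"linear":[0.4,-0.02,0],"twist":0},{"jaw":0.6,"linear":[0.4,-0.02,0],"twist":0},{"jaw":0.6,"linear":[0.4,-0.02,0],"twist":0},{"jaw":0.6,"linear":[0.4,-0.02,0],"twist":0},{"jaw":0.6,"linear":[0.4,-0.02,0],"twist":0},{"jaw":0.6,"linear":[0.4,-0.02,0],"twist":0},{"jaw":0.6,"linear":[0.4,0,0],"twist":0},{"jaw":0.6,"linear":[0.4,0,0],"twist":0},{"jaw":0.6,"linear":[0.3,0,0],"twist":0},{"jaw":0.6,"linear":[0,0,0],"twist":0}]'
python3 view.py 50 -2 53 0 scene;python3 edge.py
```

```text
time: 16.2
position: [0.5291, 0.1136, 0.0531]
tool_rot: [0.644, 0.765, 0.0, -0.0]
ft_force: [-0.8, -0.7, -0.1]
grip_width: 0.0521
grip_force: 0.3
t 16.2 at L [30.5 -1.9] z 0.0531 ang -0.01 F [-0.8 -0.7 -0.1] -> shift cm [1.95 0.01 0.01] twist -0.01
scene rack top in L: [97.9 -0.2] [107.4  92.8] 0.6 343 x [ 84.6 150.5] y [-44.9  45.9]
front x 149.2 yaw from front -0.77
-y side at front -44.2 yaw -1.59
+y side at front 38.0 yaw 1.71
rail 1 y 55.5 -0.54 42
rail -1 y -60.5 -0.25 302
```

Good. About 20 mm is left, so I'll go slowly and watch the force.

```bash
python3 -m pendant '[{"jaw":0.6,"linear":[0.25,0,0],"twist":0},{"jaw":0.6,"linear":[0.25,0,0],"twist":0},{"jaw":0.6,"linear":[0.25,0,0],"twist":0},{"jaw":0.6,"linear":[0.25,0,0],"twist":0},{"jaw":0.6,"linear":[0.25,0,0],"twist":0},{"jaw":0.6,"linear":[0.25,0,0],"twist":0},{"jaw":0.6,"linear":[0.15,0,0],"twist":0}]'
python3 view.py 50 -2 53 0 scene;python3 edge.py
```

```text
time: 16.88
position: [0.5262, 0.1294, 0.0529]
tool_rot: [0.644, 0.765, -0.0, -0.0]
ft_force: [-0.2, -2.9, -1.9]
grip_width: 0.0521
grip_force: 1.0
t 16.88 at L [46.5 -1.8] z 0.0529 ang -0.01 F [-0.2 -2.9 -1.9] -> shift cm [ 0.35  0.02 -0.01] twist -0.01
scene rack top in L: [115.   -0.8] [105.3  94.7] 1.6 363 x [ 86.6 166.8] y [-45.6  45. ]
front x 164.7 yaw from front 0.86
-y side at front -50.3 yaw -11.87
+y side at front 45.1 yaw 11.15
rail 1 y 55.7 -0.39 65
rail -1 y -60.4 -0.09 300
```

```bash
python3 -m pendant '[{"jaw":0.6,"linear":[0.1,0,0],"twist":0},{"jaw":0.6,"linear":[0.1,0,0],"twist":0},{"jaw":0.6,"linear":[0.1,0,0],"twist":0}]'; python3 -m pendant '[{"jaw":0.6,"linear":[0.1,0,0],"twist":0}]';python3 -m pendant '[{"jaw":0.6,"linear":[0.0,0,0],"twist":0}]'
python3 view.py 51 -2 53 0 scene
```

```text
time: 17.23
position: [0.5261, 0.1307, 0.0531]
tool_rot: [0.643, 0.766, -0.001, 0.001]
ft_force: [0.1, -11.5, 0.0]
grip_width: 0.052
grip_force: 5.6
time: 17.32
position: [0.5262, 0.1308, 0.0533]
tool_rot: [0.643, 0.766, -0.001, 0.001]
ft_force: [-0.8, -15.0, 2.2]
grip_width: 0.0523
grip_force: 7.5
time: 17.4
position: [0.5262, 0.1307, 0.0533]
tool_rot: [0.643, 0.766, -0.001, 0.001]
ft_force: [0.1, -10.7, 0.3]
grip_width: 0.0523
grip_force: 5.5
t 17.4 at L [47.8 -1.9] z 0.0533 ang 0.03 F [  0.1 -10.7   0.3] -> shift cm [0.32 0.01 0.03] twist 0.03
scene rack top in L: [116.2  -0.7] [106.4  93. ] 0.4 353 x [101.5 169. ] y [-46.   44.1]
```

```bash
python3 -m pendant '[{"jaw":0.6,"linear":[-0.2,0,0],"twist":0},{"jaw":0.6,"linear":[-0.3,0,0],"twist":0},{"jaw":0.6,"linear":[-1.5,0,0],"twist":0},{"jaw":0.6,"linear":[-2,0,0],"twist":0},{"jaw":0.6,"linear":[0,0,-3.5],"twist":0},{"jaw":0.6,"linear":[0,0,-4],"twist":0},{"jaw":0.6,"linear":[0,0,-4],"twist":0},{"jaw":0.3,"linear":[0,0,-4],"twist":0},{"jaw":0,"linear":[0,0,-3],"twist":0},{"jaw":0,"linear":[0,0,0],"twist":0}]'
python3 - <<'E'
from edge import *
for n in("scene","top"):
    c=seen(n); P=pts(c); L=toL(P)*1000; h=cv2.cvtColor(c['color'],cv2.COLOR_BGR2HSV)
    m=(h[...,0]>45)&(h[...,0]<85)&(h[...,1]>110)&(P[...,2]>.14)&(L[...,0]>195)&(L[...,0]<335)&(abs(L[...,1])<120)
    z=P[...,2][m]; zt=np.percentile(z,60); (u,v),r=cv2.minEnclosingCircle(np.argwhere(m&(P[...,2]>zt-.004))[:,::-1].astype(np.float32))
    print(n,m.sum(),"z",np.percentile(z,[10,30,50,70,90]).round(4),"circle",u,v,r,"L",(toL(ray(c,u,v,zt))*1000).round(1),"mean L",L[m&(P[...,2]>zt-.004)].mean(0))
edges(); go(240,0,240,0)
c=grab("scene"); cv2.imwrite("pics/d.png",cv2.resize(c['color'][170:310,320:510],None,fx=4,fy=4,interpolation=2))
E
```

```text
time: 18.28
position: [0.5367, 0.0941, 0.2449]
tool_rot: [0.643, 0.765, 0.005, 0.005]
ft_force: [1.1, 0.4, 0.1]
grip_width: 0.0392
grip_force: 0.0
scene rack top in L: [115.1   0.6] [ 93.8 108.6] 90.0 596 x [ 62.  167.8] y [-45.5  46. ]
scene 119 z [0.1498 0.1509 0.1517 0.1526 0.1534] circle 450.5 214.0 7.159010887145996 L [234.8  -0.7] mean L [233.64708671  -3.00485784]
top rack top in L: [143.5 -16.3] [60.7 96.4] 75.1 312 x [101.8 188.7] y [-42.7  21.4]Traceback (most recent call last):
  File "<stdin>", line 5, in <module>
    return _quantile_unchecked(
        a, q, axis, out, overwrite_input, method, keepdims, weights)
    return _ureduce(a,
                    func=_quantile_ureduce_func,
    ...<5 lines>...
                    overwrite_input=overwrite_input,
                    method=method)
    r = func(a, **kwargs)
    result = _quantile(arr,
                       quantiles=q,
    ...<2 lines>...
                       out=out,
                       weights=wgt)
    slices_having_nans = np.isnan(arr[-1, ...])
                                  ~~~^^^^^^^^^
IndexError: index -1 is out of bounds for axis 0 with size 0
```

```bash
python3 -m pendant '[{"jaw":0,"linear":[3,0,0],"twist":0},{"jaw":0,"linear":[3,0,0],"twist":0},{"jaw":0,"linear":[3,0,0],"twist":0},{"jaw":0,"linear":[3,0,0],"twist":0},{"jaw":0,"linear":[3,0,0],"twist":0},{"jaw":0,"linear":[3,0,0],"twist":0},{"jaw":0,"linear":[3,0,0],"twist":0},{"jaw":0,"linear":[1,0,0],"twist":0},{"jaw":0,"linear":[0,0,0],"twist":0},{"jaw":0,"linear":[0,0,0],"twist":0}]'; python3 view.py 234 -0.5 180 0
```

```text
time: 19.22
position: [0.4939, 0.3098, 0.2363]
tool_rot: [0.643, 0.766, -0.002, -0.001]
ft_force: [-0.1, 0.4, -1.0]
grip_width: 0.0005
grip_force: 0.0
t 19.22 at L [229.8  -0.9] z 0.2363 ang 0.06 F [-0.1  0.4 -1. ] -> shift cm [ 0.43 -0.02  5.63] twist 0.06
```

```bash
python3 -m pendant '[{"jaw":0,"linear":[0.4,0,0],"twist":0},{"jaw":0,"linear":[0,0,2.8],"twist":0},{"jaw":0,"linear":[0,0,2.8],"twist":0},{"jaw":0,"linear":[0,0,0.4],"twist":0},{"jaw":0,"linear":[0,0,0.4],"twist":0},{"jaw":0,"linear":[0,0,0],"twist":0}]';  python3 -m pendant '[{"jaw":0,"linear":[0,0,0.2],"twist":0},{"jaw":0,"linear":[0,0,0.2],"twist":0},{"jaw":0,"linear":[0,0,0],"twist":0}]'; python3 -m pendant '[{"jaw":0,"linear":[0,0,0.2],"twist":0},{"jaw":0,"linear":[0,0,0.1],"twist":0},{"jaw":0,"linear":[0,0,0],"twist":0}]'; python3 view.py 234 -0.5 162 0
```

```text
time: 19.72
position: [0.4946, 0.3134, 0.1738]
tool_rot: [0.644, 0.765, -0.0, -0.0]
ft_force: [0.1, -0.1, -0.2]
grip_width: 0.0002
grip_force: 0.0
time: 19.97
position: [0.4948, 0.3143, 0.1708]
tool_rot: [0.644, 0.765, 0.001, 0.0]
ft_force: [-0.4, 0.9, 0.1]
grip_width: 0.0004
grip_force: 0.0
time: 20.22
position: [0.4949, 0.3145, 0.1676]
tool_rot: [0.644, 0.765, 0.001, 0.001]
ft_force: [0.1, 0.1, 3.4]
grip_width: 0.0005
grip_force: 1.2
t 20.22 at L [234.2  -2.7] z 0.1676 ang -0.02 F [0.1 0.1 3.4] -> shift cm [-0.02 -0.22  0.56] twist -0.02
```

Contact: 3.4 N at z = 0.168. I'll press on until the force rises past about 5 N at the bottom.

```bash
python3 -m pendant '[{"jaw":0,"linear":[0,0,0.2],"twist":0},{"jaw":0,"linear":[0,0,0.2],"twist":0},{"jaw":0,"linear":[0,0,0],"twist":0}]';  python3 -m pendant '[{"jaw":0,"linear":[0,0,0.15],"twist":0},{"jaw":0,"linear":[0,0,0.1],"twist":0},{"jaw":0,"linear":[0,0,0],"twist":0}]'
```

```text
time: 20.47
position: [0.4949, 0.3145, 0.1635]
tool_rot: [0.644, 0.765, 0.001, 0.0]
ft_force: [0.7, -0.2, 5.0]
grip_width: 0.0007
grip_force: 2.4
time: 20.72
position: [0.4949, 0.3145, 0.1632]
tool_rot: [0.643, 0.765, 0.001, 0.001]
ft_force: [-2.7, -1.7, 16.8]
grip_width: 0.0006
grip_force: 8.2
```

The button is at the bottom: 16.8 N with no more travel. I'll release it, retreat and check.

```bash
python3 -m pendant '[{"jaw":0,"linear":[0,0,-0.4],"twist":0},{"jaw":0,"linear":[0,0,-2],"twist":0},{"jaw":0,"linear":[0,0,-3],"twist":0},{"jaw":0,"linear":[0,0,-3],"twist":0},{"jaw":0,"linear":[2,0,0],"twist":0},{"jaw":0,"linear":[3,0,0],"twist":0},{"jaw":0,"linear":[3,0,0],"twist":0},{"jaw":0,"linear":[3,0,0],"twist":0},{"jaw":0,"linear":[0,0,0],"twist":0},{"jaw":0,"linear":[0,0,0],"twist":0},{"jaw":0,"linear":[0,0,0],"twist":0}]'
python3 - <<'E'
from edge import *
go(300,0,240,0); c=seen("scene"); cv2.imwrite("pics/e.png",c['color'])
E
```

```text
time: 21.63
position: [0.4747, 0.422, 0.2436]
tool_rot: [0.643, 0.766, -0.001, -0.0]
ft_force: [0.4, -0.6, 0.5]
grip_width: 0.0002
grip_force: 0.0
t 21.63 at L [343.6  -1.3] z 0.2436 ang 0.01 F [ 0.4 -0.6  0.5] -> shift cm [-4.36 -0.13  0.37] twist 0.01
scene rack top in L: [114.7   0.3] [ 94.2 110.2] 89.4 654 x [ 60.1 168. ] y [-45.6  45.3]
```

View pics/e.png

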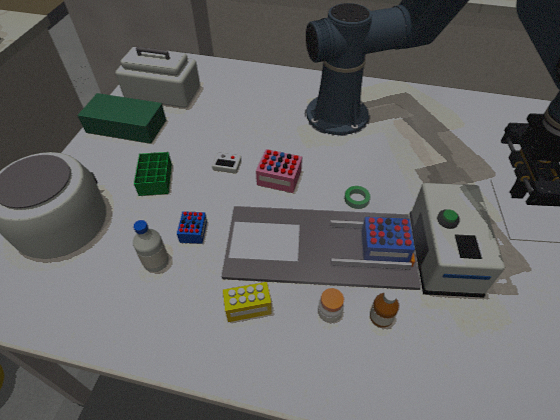

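The rack stands against the stop at (388,238), the button is up at (449,218), and nothing else has moved.

```bash
python3 -c "from rig import robot; print(robot.hand_in())"
```

```text
the job is handed in; nothing more can be done
None
```

I pushed the rack home against the end stop (measured at x ≈ 115 mm, y ≈ 0 mm, under 1° off square), pressed the green button to its bottom and released it, saw no other object moved in the last picture, and handed the job in at about 22 s; no verdict was returned.

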